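Lay out the graver-sharpening kit from its stack

TASK

Lay out the graver-sharpening station from the stacked kit, one piece at a time from the top down: lift the red oil cup straight out of the blue rinse cup and stand it in the middle of the red coaster, stand the blue cup in the middle of the blue coaster, lay the orange-brown stone flat and square inside the short white drip tray, and last lay the dark grey stone flat and square inside the long steel drip tray. Set each piece down gently (never drop or tip it) and let go. Leave the burr stand and the oil bottle standing where they are.

Things in the scene. Friction and masses are not known exactly. Their poses are not given: they have to be found in the camera images.
- oil_cup_mid (a point): Red anodised oil cup, an open round metal cup 66 mm high: foot 37 mm in diameter, widening over the lowest 26 mm to a straight wall 46 mm in diameter up to the rim; wall 2.5 mm, floor 4 mm; about 90 g. Point at its centre, 33 mm above its foot; z is up along its axis. At the start it stands loosely nested in the blue cup (1 to 2 mm of play all round), its foot 4 mm above the blue cup's foot, so that 26 mm of it shows above the blue rim.
- rinse_cup_mid (a point): Blue anodised rinse cup, an open round metal cup 44 mm high: foot 43 mm in diameter, widening over the lowest 12 mm to a straight wall 58 mm in diameter up to the rim; wall 4 mm, floor 4 mm; about 130 g. Point at its centre, 22 mm above its foot; z is up along its axis. At the start it stands on the orange-brown stone.
- fine_stone_mid (a point): Fine sharpening stone, an orange-brown block 110 mm (its x) by 44 mm (its y) by 22 mm high, about 260 g. Point at its centre, 11 mm above its underside; z up. At the start it lies lengthwise on the dark grey stone.
- coarse_stone_mid (a point): Coarse sharpening stone, a dark grey block 150 mm (its x) by 56 mm (its y) by 25 mm high, about 460 g. Point at its centre, 12.5 mm above its underside; z up. At the start it lies on the bench at the bottom of the stack.
- red_coaster: Red ribbed rubber coaster, a flat disc 82 mm in diameter and 4 mm thick, fixed to the bench. Origin at the centre of its underside, on the bench top.
- blue_coaster: Blue ribbed rubber coaster, a flat disc 82 mm in diameter and 4 mm thick, fixed to the bench. Origin at the centre of its underside, on the bench top.
- short_tray: Short white-enamelled oil drip tray for the orange-brown stone, fixed: 142 mm (its x) by 76 mm (its y) outside, with a 3 mm floor and a 3 mm thick rim that stands 9 mm above the bench; inside 136 by 70 mm. Origin at the centre of its underside, on the bench top.
- long_tray: Long bare-steel oil drip tray for the dark grey stone, fixed: 182 mm (its x) by 88 mm (its y) outside, with a 3 mm floor and a 3 mm thick rim that stands 9 mm above the bench; inside 176 by 82 mm. Origin at the centre of its underside, on the bench top.
- burr_stand: Bystander: loose round white burr stand 68 mm in diameter, with small metal burrs standing in it to 63 mm above the bench. Origin at the centre of its underside. To be left alone.
- oil_bottle: Bystander: loose amber oil bottle with a black cap, 42 mm in diameter and 85 mm high. Origin at the centre of its underside. To be left alone.
Things that resemble listed ones, but are neither listed nor needed, are in the scene too. What is shaped like the part that bears oil_cup_mid but green is not meant.

How it is judged (in metres and radians):
On the way, in this order (a step that is already met when the one before it is completed fails the run):
1. the red oil cup stands in the middle of the red coaster, released, while the blue cup is still on the stack (horizontal distance between oil_cup_mid and red_coaster below 0.015 m and z of oil_cup_mid in the frame of red_coaster below 0.041 m and angle between oil_cup_mid's own z axis and vertical below 0.06 rad and contact force between oil_cup and the fingers below 0.05 N and horizontal distance between rinse_cup_mid and fine_stone_mid below 0.05 m), for 0.2 s.
2. the blue cup stands in the middle of the blue coaster, released (horizontal distance between rinse_cup_mid and blue_coaster below 0.015 m and z of rinse_cup_mid in the frame of blue_coaster below 0.03 m and angle between rinse_cup_mid's own z axis and vertical below 0.06 rad and contact force between rinse_cup and the fingers below 0.05 N), for 0.2 s.
3. the orange-brown stone lies flat and square inside the short tray, released (x of fine_stone_mid in the frame of short_tray between -0.015 and 0.015 m and y of fine_stone_mid in the frame of short_tray between -0.015 and 0.015 m and z of fine_stone_mid in the frame of short_tray below 0.0165 m and angle between fine_stone_mid's own z axis and vertical below 0.04 rad and angle between the x axis of fine_stone_mid and the x axis of short_tray, either way round below 0.25 rad and contact force between fine_stone and the fingers below 0.05 N), for 0.2 s.
4. the dark grey stone lies flat and square inside the long tray, released (x of coarse_stone_mid in the frame of long_tray between -0.015 and 0.015 m and y of coarse_stone_mid in the frame of long_tray between -0.015 and 0.015 m and z of coarse_stone_mid in the frame of long_tray below 0.018 m and angle between coarse_stone_mid's own z axis and vertical below 0.04 rad and angle between the x axis of coarse_stone_mid and the x axis of long_tray, either way round below 0.25 rad and contact force between coarse_stone and the fingers below 0.05 N), for 0.2 s.
At the end, for the whole second after the job is handed in: Each cup stands upright on its own coaster, within 15 mm of its centre; each stone lies flat on its own tray's floor, centre within 15 mm along and across, within 0.25 rad of parallel; all released and at rest; burr stand and oil bottle upright, within 30 mm of where they stood (horizontal distance between oil_cup_mid and red_coaster below 0.015 m and z of oil_cup_mid in the frame of red_coaster below 0.041 m and angle between each of oil_cup_mid, rinse_cup_mid's own z axis and vertical below 0.06 rad and horizontal distance between rinse_cup_mid and blue_coaster below 0.015 m and z of rinse_cup_mid in the frame of blue_coaster below 0.03 m and x of fine_stone_mid in the frame of short_tray between -0.015 and 0.015 m and y of fine_stone_mid in the frame of short_tray between -0.015 and 0.015 m and z of fine_stone_mid in the frame of short_tray below 0.0165 m and angle between each of fine_stone_mid, coarse_stone_mid's own z axis and vertical below 0.04 rad and angle between the x axis of fine_stone_mid and the x axis of short_tray, either way round below 0.25 rad and x of coarse_stone_mid in the frame of long_tray between -0.015 and 0.015 m and y of coarse_stone_mid in the frame of long_tray between -0.015 and 0.015 m and z of coarse_stone_mid in the frame of long_tray below 0.018 m and angle between the x axis of coarse_stone_mid and the x axis of long_tray, either way round below 0.25 rad and linear speed of each of oil_cup, rinse_cup, fine_stone, coarse_stone below 0.02 m/s and distance of each of burr_stand, oil_bottle from where it was at the start of the episode below 0.03 m and angle between each of burr_stand, oil_bottle's own z axis and vertical below 0.1 rad); the robot touches nothing.
It fails at once if a cup is tipped over (angle between any of oil_cup_mid, rinse_cup_mid's own z axis and vertical above 0.6 rad).
It fails at once if a piece is dropped or slammed onto its place (over 0.45 m/s within 20 mm above it) ((horizontal distance between oil_cup_mid and red_coaster below 0.03 m and z of oil_cup_mid in the frame of red_coaster below 0.057 m and linear speed of oil_cup above 0.45 m/s) or (horizontal distance between rinse_cup_mid and blue_coaster below 0.03 m and z of rinse_cup_mid in the frame of blue_coaster below 0.046 m and linear speed of rinse_cup above 0.45 m/s) or (horizontal distance between fine_stone_mid and short_tray below 0.03 m and z of fine_stone_mid in the frame of short_tray below 0.034 m and linear speed of fine_stone above 0.45 m/s) or (horizontal distance between coarse_stone_mid and long_tray below 0.03 m and z of coarse_stone_mid in the frame of long_tray below 0.0355 m and linear speed of coarse_stone above 0.45 m/s)).
It fails at once if the burr stand or the oil bottle is knocked over or pushed away (distance of any of burr_stand, oil_bottle from where it was at the start of the episode above 0.03 m or angle between any of burr_stand, oil_bottle's own z axis and vertical above 0.4 rad).
It also fails if it takes over 131 s, if anything falls off the work surface, if the arm or the gripper's body presses on something with over 40 N, if the wrist force passes 120 N, or if a joint passes its speed limit or range.

ROBOT

A 6-joint arm with a two-finger parallel gripper is mounted at the origin on the work surface. World frame = base frame: x ahead of the robot, y to its left, z up, the work surface at z = 0. Lengths are in m, angles in degrees, forces in N, time in s.
With the tool pointing down it reaches from about 0.375 to 0.975 m from the base axis. Payload 3.8 kg.
Tool frame: the origin (TCP) lies at the very end of the fingers, on their centre line; the grasp point (between the pads) lies 19 mm behind it (bot.grip_depth is the distance from the TCP to the grasp point, in m); z points along the fingers, y is the direction in which the jaws open and shut (so a half turn about z gives the same grasp; the last joint's range is limited). The gripper opens to 88 mm and grips with 3 to 60 N. Pads are 18 mm wide; open, the fingers measure 123 mm over their backs; the gripper's body (75 mm by 187 mm) begins 45 mm behind the grasp point.
Start: joints at [-65.311, 15.12, 91.902, -0, 72.978, -2.114], TCP at [0.304, -0.602, 0.239] pointing down, gripper open.
Joint ranges: [-150.88, 150.88], [-54.13, 125.18], [17.81, 147.31], [-75.09, 255.09], [0, 152.58], [-146.25, 146.25]. Speed limits (degrees/s): [147.25, 147.25, 180, 180, 180, 180].

INTERFACE

Orientations are given as a 3x3 rotation matrix whose columns are the frame's x, y, z axes.
In Python, from bench import bot, cams, models gives the robot as it stands. Calls block until the motion is done:
- bot.move_pose(position, orientation): joint-space move of the TCP to a pose.
- bot.movel(position, velocity=0.15, orientation=None, max_force=None): straight line of the TCP; orientation=None keeps the orientation; velocity is the mean speed in m/s. With max_force (N) it stops when the force on the tool has changed by that much, and returns True; else False.
- bot.move_joints(angles): joint-space move.
- bot.grip(opening, grasp_force=None): finger opening in m; grasp_force is the grip in N (None keeps the last); returns when the fingers have stopped.
- bot.dwell(seconds).
- bot.inverse_kinematics(position, orientation): joint angles nearest the present ones, or None.
- bot.read_state(): the state.
- cams.get_image(name): name is "scene" or "top"; returns (picture, depth): 420x560x3 uint8, red, green, blue; 420x560 float32, m along the optical axis (not along the pixel's ray), 0 where there is no reading.
- cams.camera_params(name): a dict with "K" (3x3 intrinsics, pixels), "D" ([k1, k2, p1, p2, k3] as OpenCV has them; the pictures are not rectified), "R" (3x3) and "t" (3): a world point X has camera coordinates R X + t. Camera axes: x right, y down, z forward; pixel columns grow to the right and rows downward; lengths in m; the calibration is good to about 2 mm. A picture is of the moment at which its call begins. camera_params takes no time and is no camera call.
A pose or a line that the arm cannot do raises bot.MotionError and nothing moves.
- bot.job_done(): hands the job in, once; it reports no verdict.
Trained networks look in the newest picture that a camera, given by its name, has taken for a name from the list of things; names that differ only in an ending like _2 or _b are one class to them, and where a whole thing is asked for, a point or a joint stands for the part that bears it (a point fixed in the world has none). Each returns a list of dicts, best first, with "confidence" (0 to 1); they miss things now and then, are a little off and sometimes report something else, mostly with a low value. They report only what shows in the picture. A call takes as long as a camera call. They do not tell look-alikes from the thing itself.
- models.recognise(camera, thing): "pixel" ([column, row] in pixels, amid what is visible of it).
The state is a dict: "time": time; "joints": joint angles; "joint_velocities": joint speeds; "tau": joint torques, N m; "eef_pos": TCP position; "ee_rot": TCP orientation; "wrist_force": force on the tool from outside, world axes, zero at the start; "torque": the same for the moment, N m; "gripper_width": finger opening in m.
Only numpy, scipy, OpenCV 4.12 (cv2) and the standard library are available. Lean on these libraries where they do the work, as an engineer would, in place of code of your own. Each camera call takes 0.05 s, during which the arm holds its last target. There are 200 camera calls.

## Working session

There is one attempt and no reset: what is moved stays moved. The work goes in short steps, each a Python script; the robot and the scene stay as the last script left them, time stands still between calls to the robot, and variables do not carry over. Pictures are saved under pics/ and viewed, about 12 in all and at most 16, crops included, and the job is handed in when it is done.

```bash
ls; mkdir -p pics; cat > h.py <<'E'
import numpy as np, cv2
from bench import bot, cams, models
def cam(n):
    p=cams.camera_params(n); return {k:np.array(v,float) for k,v in p.items()}
def world(n,uv,depth):
    """pixels (N,2)+depths -> world points"""
    c=cam(n); uv=np.asarray(uv,float).reshape(-1,1,2)
    xy=cv2.undistortPoints(uv,c['K'],c['D'])[:,0]
    d=np.asarray(depth,float).reshape(-1,1)
    P=np.hstack([xy,np.ones((len(xy),1))])*d
    return (P-c['t'].ravel())@c['R']
def cloud(n,depth):
    h,w=depth.shape; u,v=np.meshgrid(np.arange(w),np.arange(h))
    return world(n,np.stack([u,v],-1).reshape(-1,2),depth.ravel()).reshape(h,w,3)
def save(name,img,box=None,s=1):
    if box: img=img[box[1]:box[3],box[0]:box[2]]
    cv2.imwrite('pics/'+name,cv2.resize(img[...,::-1],None,fx=s,fy=s,interpolation=cv2.INTER_CUBIC))
E
python3 - <<'E'
from h import *
for n in("top","scene"):
    im,d=cams.get_image(n); save(n+'0.png',im,s=1.4); np.savez('pics/'+n+'0.npz',im=im,d=d); P=cloud(n,d)
    print(n,cam(n)['R'].round(2).tolist(),cam(n)['t'].round(2))
    for t in "oil_cup_mid rinse_cup_mid fine_stone_mid coarse_stone_mid red_coaster blue_coaster short_tray long_tray burr_stand oil_bottle".split():
        print(t,[(np.round(r['pixel']).astype(int).tolist(),round(r['confidence'],2),P[int(r['pixel'][1]),int(r['pixel'][0])].round(3).tolist()) for r in models.recognise(n,t)])
print(bot.read_state()['time'])
E
```

```text
pics
top [[0.02, -1.0, -0.0], [-0.99, -0.02, -0.15], [0.15, 0.01, -0.99]] [0.01 0.59 1.06]
oil_cup_mid [([294, 222], 0.93, [0.573, -0.015, 0.057]), ([345, 274], 0.75, [0.455, -0.14, 0.003])]
rinse_cup_mid [([354, 222], 0.64, [0.58, -0.164, 0.007]), ([295, 234], 0.63, [0.538, -0.019, 0.094]), ([421, 248], 0.58, [0.521, -0.324, 0.004])]
fine_stone_mid [([292, 240], 0.81, [0.53, -0.012, 0.046])]
coarse_stone_mid [([288, 250], 0.6, [0.508, -0.003, 0.024])]
red_coaster [([219, 247], 0.98, [0.516, 0.163, -0.0])]
blue_coaster [([358, 221], 0.88, [0.583, -0.172, 0.005])]
short_tray [([355, 150], 0.6, [0.737, -0.153, 0.083]), ([154, 251], 0.58, [0.5, 0.316, 0.004])]
long_tray [([420, 246], 0.74, [0.525, -0.323, 0.006])]
burr_stand [([219, 155], 0.65, [0.727, 0.164, 0.063])]
oil_bottle [([355, 151], 0.77, [0.736, -0.154, 0.078])]
scene [[0.32, 0.95, -0.02], [0.57, -0.2, -0.8], [-0.76, 0.24, -0.6]] [-0.2  -0.29  1.69]
oil_cup_mid [([206, 197], 0.9, [0.468, -0.138, 0.051]), ([260, 190], 0.78, [0.578, -0.022, 0.114])]
rinse_cup_mid [([258, 206], 0.69, [0.583, -0.03, 0.072])]
fine_stone_mid [([263, 218], 0.79, [0.598, -0.023, 0.048])]
coarse_stone_mid [([263, 235], 0.79, [0.636, -0.038, 0.028])]
red_coaster [([322, 195], 0.92, [0.503, 0.169, 0.003]), ([137, 242], 0.34, [0.534, -0.323, 0.004])]
blue_coaster [([206, 240], 0.57, [0.582, -0.164, 0.006])]
short_tray [([372, 186], 0.66, [0.513, 0.316, 0.008])]
long_tray [([138, 240], 0.67, [0.525, -0.322, 0.003])]
burr_stand [([362, 246], 0.94, [0.757, 0.163, 0.031])]
oil_bottle [([222, 272], 0.81, [0.759, -0.164, 0.06])]
1.1
```

View pics/top0.png

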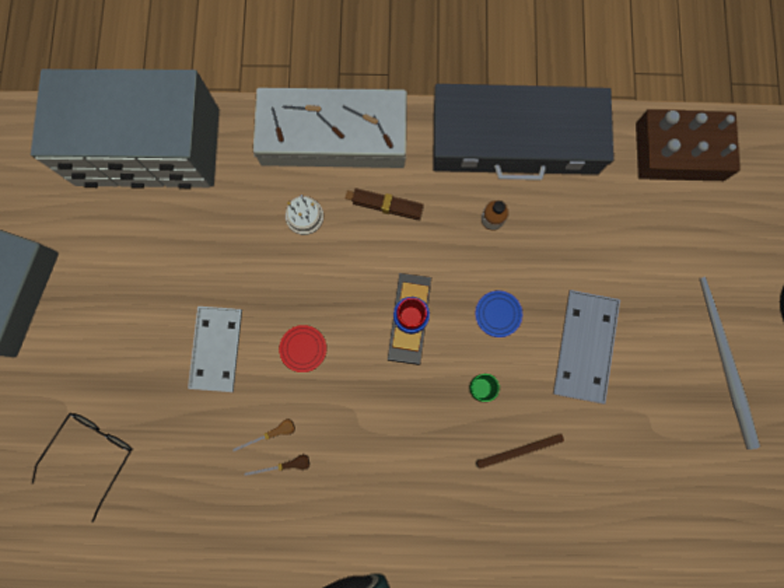

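View pics/scene0.png

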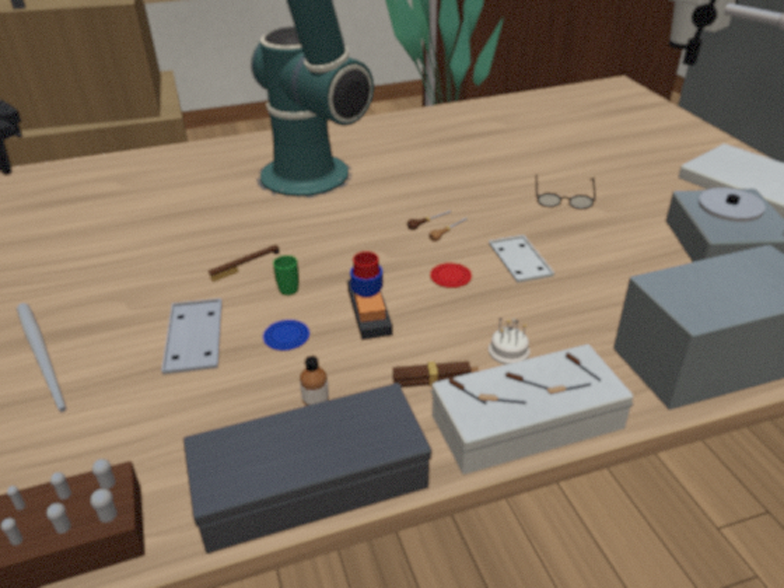

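Top view: the red cup sits in the blue cup at native px (294,224). The only look-alike cup is the green one at (345,277), and it is not meant. The coasters are red at (217,249) and blue at (356,224), the white tray is at (154,249), the steel tray at (419,248), the burr stand at (217,154) and the bottle at (354,153). Next I'll take the measurements and one confirming crop.

```bash
cat >> h.py <<'E'
def toplane(n,uv,z):
    c=cam(n); uv=np.asarray(uv,float).reshape(-1,1,2)
    xy=cv2.undistortPoints(uv,c['K'],c['D'])[:,0]
    r=np.hstack([xy,np.ones((len(xy),1))])@c['R']; o=-c['R'].T@c['t'].ravel()
    return (o+r*((z-o[2])/r[:,2])[:,None])[:,:2]
def hue(im,lo,hi,smin=100,vmin=40):
    h=cv2.cvtColor(im,cv2.COLOR_RGB2HSV); H=h[...,0].astype(int)
    m=(H>=lo)&(H<=hi) if lo<=hi else (H>=lo)|(H<=hi)
    return m&(h[...,1]>=smin)&(h[...,2]>=vmin)
def near(mask,px,r):
    v,u=np.nonzero(mask); k=np.hypot(u-px[0],v-px[1])<r
    return np.stack([u[k],v[k]],1)
def rect(xy):
    (c,(w,h),a)=cv2.minAreaRect((xy*1000).astype(np.float32))
    if w<h: w,h,a=h,w,a+90
    return np.round([c[0]/1000,c[1]/1000,w,h,(a+90)%180-90],3)
def circ(xy):
    (c,r)=cv2.minEnclosingCircle((xy*1000).astype(np.float32)); return np.round([c[0]/1000,c[1]/1000,2*r],4), xy.mean(0).round(4)
E
python3 - <<'E'
from h import *
Z=np.load('pics/top0.npz'); im,d=Z['im'],Z['d']; P=cloud('top',d)
S=np.load('pics/scene0.npz'); si,sd=S['im'],S['d']; Q=cloud('scene',sd)
a=cv2.resize(im[180:300,230:390],None,fx=2.5,fy=2.5,interpolation=2); b=cv2.resize(si[160:260,190:320],(400,300),interpolation=2)
save('crop.png',np.hstack([a,b]))
red=hue(im,172,6); blue=hue(im,105,130)
print('redc',circ(toplane('top',near(red,(217,249),25),.004)))
print('bluec',circ(toplane('top',near(blue,(356,224),25),.004)))
print('redcup',circ(toplane('top',near(red,(294,224),15),.117)))
print('cup bluered',circ(toplane('top',near(blue|red,(294,224),18),.091)))
for n,D in(('top',P),('scene',Q)):
    X=D.reshape(-1,3)
    def sel(c,r,z0,z1): 
        k=(np.hypot(X[:,0]-c[0],X[:,1]-c[1])<r)&(X[:,2]>z0)&(X[:,2]<z1); return X[k]
    s=(.57,-.02)
    for nm,c,r,z0,z1 in(('rim red',s,.06,.107,.13),('blue rim',s,.06,.083,.097),('orange',s,.08,.040,.053),('dark',s,.11,.016,.031),('short',(.512,.318),.11,.0055,.02),('long',(.525,-.323),.13,.0055,.02)):
        p=sel(c,r,z0,z1)
        if len(p)>5: print(n,nm,len(p),rect(p[:,:2]),'z',np.median(p[:,2]).round(4))
E
```

```text
redc (array([ 0.5094,  0.1679, 82.0072]), array([0.5092, 0.1677]))
bluec (array([ 0.5763, -0.1692, 80.4968]), array([ 0.5762, -0.1691]))
redcup (array([ 5.59100e-01, -1.55000e-02,  4.70314e+01]), array([ 0.5593, -0.0153]))
cup bluered (array([ 5.60200e-01, -1.52000e-02,  5.85128e+01]), array([ 0.5596, -0.0153]))
top rim red 94 [ 5.6000e-01 -1.6000e-02  4.4136e+01  4.3731e+01  1.0610e+00] z 0.1159
top blue rim 159 [ 5.6000e-01 -1.6000e-02  5.6101e+01  5.6012e+01 -8.6856e+01] z 0.0917
top orange 437 [ 5.64000e-01 -1.60000e-02  1.10141e+02  4.38480e+01 -8.25600e+00] z 0.0474
top dark 521 [ 5.63000e-01 -1.50000e-02  1.50522e+02  5.58830e+01 -6.60800e+00] z 0.0253
top short 487 [  0.527   0.318 190.462 190.243  51.027] z 0.0072
top long 851 [  0.531  -0.326 253.397 241.66   41.364] z 0.0071
scene rim red 157 [ 5.6000e-01 -1.4000e-02  4.8010e+01  4.3162e+01 -1.7276e+01] z 0.1134
scene blue rim 185 [ 5.6400e-01 -1.7000e-02  5.7043e+01  5.5011e+01  5.4760e+01] z 0.0909
scene orange 250 [ 5.8700e-01 -1.8000e-02  7.0265e+01  4.4380e+01 -9.0340e+00] z 0.0473
scene dark 349 [ 5.65000e-01 -1.30000e-02  1.50291e+02  5.67090e+01 -6.58300e+00] z 0.025
scene short 327 [  0.496   0.306 163.876 162.837  57.345] z 0.0075
scene long 493 [  0.529  -0.28  187.776 169.586  -9.908] z 0.0073
```

View pics/crop.png

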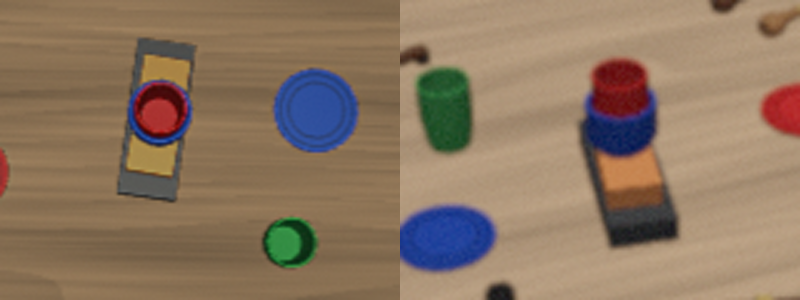

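Crop confirms it: the red cup is nested in the blue one on the stack (px ~160,110 in the left half of the crop), and the green cup is separate at (290,243). The measurements agree across cameras. Next I'll measure the trays and move the red cup.

```bash
cat >> h.py <<'E'
def R(yaw):
    a=np.radians(yaw); c,s=np.cos(a),np.sin(a); return np.array([[c,s,0],[s,-c,0],[0,0,-1.]])
def pick(xy,z,yaw,openw,force,up=0.25):
    bot.grip(openw); bot.move_pose([*xy,up],R(yaw))
    bot.movel([*xy,z+.03],0.15); hit=bot.movel([*xy,z],0.04,max_force=8)
    print('pick hit',hit,bot.read_state()['eef_pos'].round(4) if hasattr(bot.read_state()['eef_pos'],'round') else bot.read_state()['eef_pos'])
    bot.grip(0.0,force); print('width',bot.read_state()['gripper_width'])
    z0=bot.read_state()['eef_pos'][2]
    bot.movel([*xy,z0+.06],0.05); bot.movel([*xy,up],0.15)
    print('width up',bot.read_state()['gripper_width'],'F',np.round(bot.read_state()['wrist_force'],1)); return z0
def place(xy,z,yaw,openw,up=0.25):
    bot.move_pose([*xy,up],R(yaw)); bot.movel([*xy,z+.025],0.12); bot.dwell(.2)
    hit=bot.movel([*xy,z-.003],0.025,max_force=4)
    s=bot.read_state(); print('place hit',hit,np.round(s['eef_pos'],4),'expected z',round(z,4))
    bot.grip(openw); bot.dwell(.3); bot.movel([*xy,s['eef_pos'][2]+.07],0.08); bot.movel([*xy,up],0.2)
    print('t',bot.read_state()['time'])
E
python3 - <<'E'
from h import *
Z=np.load('pics/top0.npz'); im=Z['im']
h=cv2.cvtColor(im,cv2.COLOR_RGB2HSV); grey=(h[...,1]<50)&(h[...,2]>90)
for nm,px,r in(('short',(154,249),50),('long',(419,248),60)):
    m=cv2.morphologyEx(grey.astype(np.uint8),cv2.MORPH_CLOSE,np.ones((7,7)))
    n,l=cv2.connectedComponents(m); k=l[px[1],px[0]]
    print(nm,rect(toplane('top',near(l==k,px,r),.009)))
for xy,y in(((.5597,-.0155),-7),((.509,.1678),0),((.51,.318),-10),((.525,-.323),-10)): print(np.round(bot.inverse_kinematics([*xy,.05],R(y)),1))
z=pick((.5597,-.0155),.0945,-7,.080,15)
E
```

```text
short [  0.505   0.317 142.934  78.272  -3.258]
long [  0.523  -0.32  183.344  89.248  -9.893]
[ -4.1  13.7 115.5  -0.   50.8  92.9]
[ 15.6  11.4 118.4  -0.   50.2 105.6]
[ 29.6  17.6 110.3  -0.   52.  129.6]
[-33.9  19.1 108.4  -0.   52.5  66.1]
pick hit False [ 0.5599 -0.0155  0.0946]
width 0.046141754172282064
width up 0.04623662134343233 F [ 0.1 -0.1 -0.9]
```

```bash
python3 - <<'E'
from h import *
place((.5093,.1678),.0945-.051+.004,0,.080)
bot.move_pose([.56,.17,.3],R(0))
im,d=cams.get_image('top'); save('top1.png',im,(130,130,450,330),2.5); P=cloud('top',d).reshape(-1,3)
def sel(c,r,z0,z1): 
    k=(np.hypot(P[:,0]-c[0],P[:,1]-c[1])<r)&(P[:,2]>z0)&(P[:,2]<z1); return P[k]
for nm,c,r,z0,z1 in(('red rim',(.51,.168),.05,.06,.08),('blue rim',(.56,-.015),.06,.083,.1),('orange',(.56,-.015),.08,.04,.053),('dark',(.56,-.015),.11,.016,.031)):
    p=sel(c,r,z0,z1); print(nm,len(p),rect(p[:,:2]) if len(p)>4 else '',np.median(p[:,2]))
print('blue',circ(toplane('top',near(hue(im,105,130),(294,229),22),.091)))
E
```

```text
place hit True [0.5092 0.1679 0.0474] expected z 0.0475
t 14.6833
red rim 40 [ 0.514  0.155 44.018 20.787 22.512] 0.06931470828750314
blue rim 150 [ 5.6100e-01 -1.6000e-02  5.6061e+01  5.5983e+01  1.3710e+00] 0.09076662514855469
orange 633 [ 5.64000e-01 -1.60000e-02  1.10551e+02  4.39990e+01 -8.42600e+00] 0.04847189680117215
dark 518 [ 5.63000e-01 -1.50000e-02  1.50393e+02  5.59020e+01 -6.57400e+00] 0.02509512602506412
blue (array([ 5.60200e-01, -1.52000e-02,  5.85128e+01]), array([ 0.5599, -0.0152]))
```

View pics/top1.png

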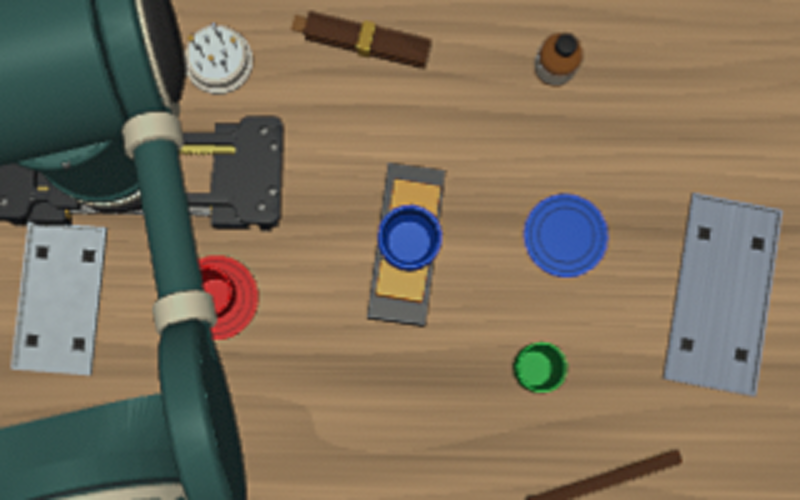

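Crop 1: the blue cup is still on the stack at (409,238), and the red cup stands on its coaster at about (217,295), half hidden by the arm. The rim height fits. Next I'll move the blue cup, then check the red one with the arm out of the way.

```bash
python3 - <<'E'
from h import *
pick((.560,-.0155),.066,-7,.085,20)
im,d=cams.get_image('top')
print('redcup',circ(toplane('top',near(hue(im,172,6,100,40)&(cloud('top',d)[...,2]>.055),(217,245),25),.070)))
place((.5763,-.1691),.066-.047+.004,-7,.085)
bot.move_pose([.53,.03,.35],R(0))
im,d=cams.get_image('top'); save('top2.png',im,(130,130,450,330),2.5); P=cloud('top',d)
print('bluecup',circ(toplane('top',near(hue(im,105,130)&(P[...,2]>.035),(356,224),25),.048)))
X=P.reshape(-1,3);k=(np.hypot(X[:,0]-.576,X[:,1]+.169)<.05)&(X[:,2]>.04);print(rect(X[k][:,:2]),np.median(X[k][:,2]))
E
```

```text
pick hit False [ 0.5602 -0.0155  0.0661]
width 0.05812417971507478
width up 0.05819191364029952 F [-0.6  0.5 -1.2]
redcup (array([ 0.5068,  0.167 , 51.4742]), array([0.5087, 0.166 ]))
place hit True [ 0.576  -0.169   0.0232] expected z 0.023
t 27.625
bluecup (array([ 0.5756, -0.1636, 72.6219]), array([ 0.5761, -0.1698]))
[  0.577  -0.172  58.1    55.891 -46.339] 0.04794638483341758
```

View pics/top2.png

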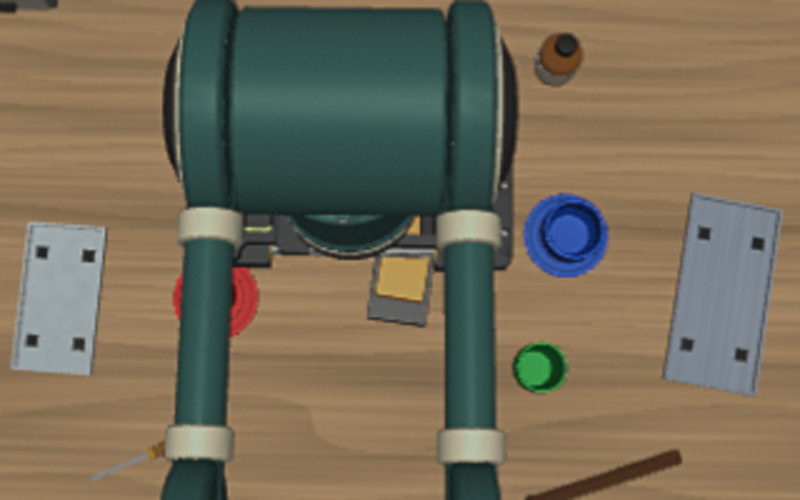

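Crop 2: the blue cup stands on the blue coaster at (570,233), with its rim centre about 3 mm off. Next the orange stone.

```bash
python3 - <<'E'
from h import *
bot.move_pose([.45,-.35,.3],R(0))
im,d=cams.get_image('top'); X=cloud('top',d).reshape(-1,3)
k=(np.hypot(X[:,0]-.563,X[:,1]+.016)<.08)&(X[:,2]>.04)&(X[:,2]<.053)
r=rect(X[k][:,:2]); print('orange',k.sum(),r); print('redcup',circ(toplane('top',near(hue(im,172,6,100,40)&(cloud('top',d)[...,2]>.055),(217,245),25),.070)))
k=(np.hypot(X[:,0]-.51,X[:,1]-.168)<.04)&(X[:,2]>.06); print('red rim',k.sum(),rect(X[k][:,:2]),np.median(X[k][:,2]))
assert abs(r[2]-110)<4 and abs(r[3]-44)<3
pick(tuple(r[:2]),.0335,r[4],.085,40)
place((.505,.317),.0335-.025+.003,-3.3,.058)
bot.move_pose([.45,-.35,.3],R(0))
im,d=cams.get_image('top'); save('top3.png',im,(130,130,450,330),2.5); X=cloud('top',d).reshape(-1,3)
k=(np.hypot(X[:,0]-.505,X[:,1]-.317)<.08)&(X[:,2]>.018); print('orange',rect(X[k][:,:2]),np.percentile(X[k][:,2],[5,50,95]))
k=(np.hypot(X[:,0]-.563,X[:,1]+.016)<.11)&(X[:,2]>.016); print('dark',rect(X[k][:,:2]),np.percentile(X[k][:,2],[5,50,95]))
E
```

```text
orange 889 [ 5.64000e-01 -1.60000e-02  1.10356e+02  4.38980e+01 -8.38100e+00]
redcup (array([ 0.4991,  0.1606, 68.5907]), array([0.5089, 0.166 ]))
red rim 89 [ 0.51   0.166 45.224 43.023 47.49 ] 0.06942482403062118
pick hit False [ 0.5642 -0.016   0.0336]
width 0.04391763953912081
width up 0.04328774619861777 F [-0.4 -1.9 -2.5]
place hit True [0.5047 0.3169 0.0116] expected z 0.0115
t 44.2333
orange [  0.504   0.315 110.446  46.171  -3.237] [0.0208643  0.0247986  0.02848141]
dark [ 5.63000e-01 -1.50000e-02  1.50599e+02  5.59700e+01 -6.60800e+00] [0.02174312 0.02523504 0.02876274]
```

```bash
ls -la pics/top3.png
```

```text
-rw-r--r-- 1 agent agent 341492 Dec  4 14:46 pics/top3.png
```

```bash
python3 - <<'E'
from h import *
pick((.563,-.0155),.009,-6.6,.085,50)
place((.523,-.3205),.012,-9.9,.072)
bot.move_pose([.42,.0,.35],R(0))
im,d=cams.get_image('top'); save('top4.png',im,(130,130,450,330),2.5); P=cloud('top',d);X=P.reshape(-1,3)
k=(np.hypot(X[:,0]-.523,X[:,1]+.32)<.1)&(X[:,2]>.018)&(X[:,2]<.05); print('dark',rect(X[k][:,:2]),np.percentile(X[k][:,2],[5,50,95]))
s,_=cams.get_image('scene'); save('scene4.png',s,(90,130,420,330),2.4)
h=cv2.cvtColor(im,cv2.COLOR_RGB2HSV)
print('t',bot.read_state()['time'],'F',np.round(bot.read_state()['wrist_force'],1))
E
```

```text
pick hit False [ 0.5632 -0.0155  0.0091]
width 0.055529575741433204
width up 0.05572167316375787 F [ 0.5  1.5 -3.7]
place hit True [ 0.5227 -0.3203  0.0122] expected z 0.012
t 61.2833
dark [  0.523  -0.322 151.797  58.228 -10.055] [0.02435744 0.02823497 0.0316041 ]
t 62.7 F [-0.6  0.3  0.7]
```

View pics/top4.png

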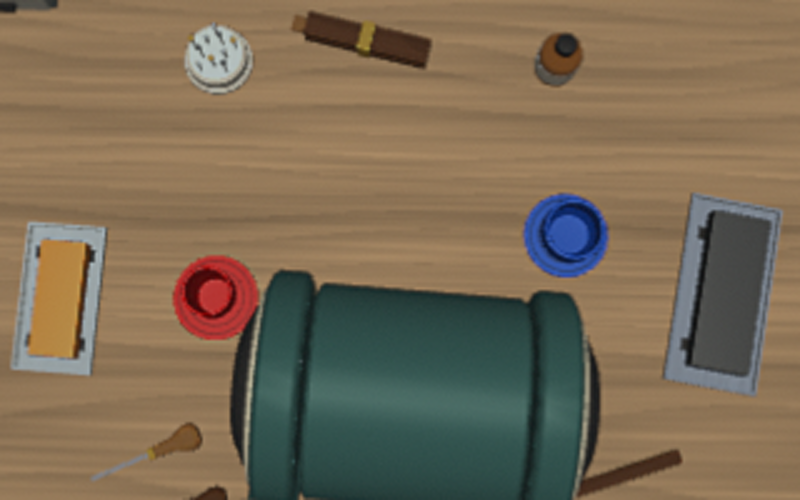

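View pics/scene4.png

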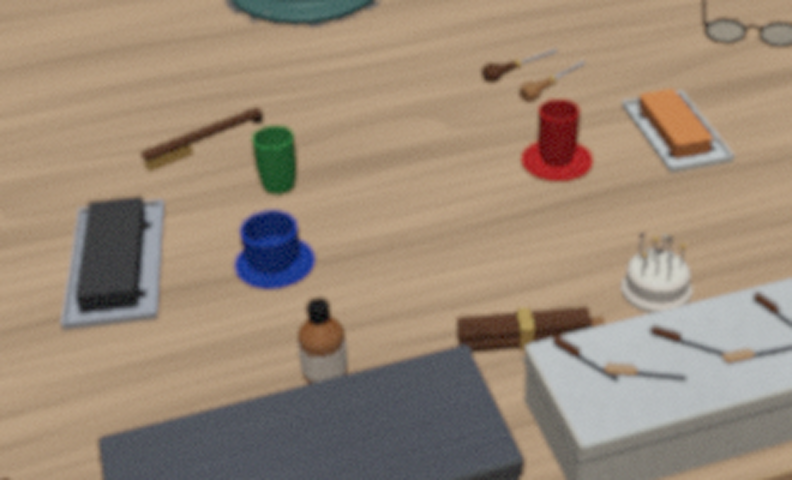

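Both final views show the cups upright on their own coasters (red at 216,297, blue at 567,235 in the top crop) and both stones flat inside their trays (58,298 and 732,293). The burr stand (218,58) and bottle (558,58) look unmoved.

```bash
python3 -c "
from bench import bot
print(bot.job_done())"
```

```text
the job is handed in; nothing more can be done
None
```

I moved all four pieces in the required order, each lifted straight out and set down slowly until contact. I handed the job in at about 63 s of the 131 s allowed; handing in reports no verdict.

| Piece | Distance from target centre | Top height (expected) |
|---|---|---|
| Red cup on red coaster | about 2 mm | 0.069 m (0.070) |
| Blue cup on blue coaster | about 3 mm | 0.048 m (0.048) |
| Orange-brown stone in short tray | about 2 mm, under 1° off square | 0.025 m (0.025) |
| Dark grey stone in long tray | about 2 mm, under 1° off square | 0.028 m (0.028) |

- **Bystanders:** the final pictures show the burr stand and oil bottle upright and apparently unmoved. I judged this by eye only.
- **Disagreeing checks:** two colour-mask circle fits came out too wide. The red cup read 51 and then 69 mm against its true 46, and the blue cup read 73 mm against its true 58. I think the masks also picked up part of the same-coloured coasters. I set those fits aside, because the depth measurements of the rims gave the right sizes and positions.
- **Failed checks:** none of the other checks failed.

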